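# Load a filter strip into a lamp head's spring magazine

### The arm

A 6-joint arm with a two-finger parallel gripper is mounted at the origin on the work surface. World frame = base frame: x ahead of the robot, y to its left, z up, the work surface at z = 0. Lengths are in m, angles in rad, forces in N, time in s.
With the tool pointing down it reaches from about 0.375 to 0.975 m from the base axis. Payload 3.8 kg.
Tool frame: the origin (TCP) lies between the finger pads; the fingertips stand 22 mm ahead of it and the grasp point (between the pads) lies 3 mm ahead of it; z points along the fingers, y is the direction in which the jaws open and shut (so a half turn about z gives the same grasp; the last joint's range is limited). The gripper opens to 85 mm and grips with 20 to 120 N. Pads are 22 mm wide; open, the fingers measure 114 mm over their backs; the gripper's body (76 mm by 85 mm) begins 54 mm behind the grasp point. The pads swing forward as they close: fully open they stand 13 mm farther back than shut.
Start: joints at [-1.382, 0.264, 1.604, -0, 1.274, -0.037], TCP at [0.151, -0.658, 0.253] pointing down, gripper open.
Joint ranges: [-2.63, 2.63], [-0.94, 2.18], [0.31, 2.57], [-1.31, 4.45], [0, 2.66], [-2.55, 2.55]. Speed limits (rad/s): [2.57, 2.57, 3.14, 3.14, 3.14, 3.14].

### API

Orientations are given as a rotation vector (axis times angle).
In Python, from workcell import * gives the robot as it stands.
- The arm moves only by the tool step_arm, never from a script. Its argument "motion" is a list that holds one entry, the list of rows, each a list of 7 numbers: the finger opening in m, from 0 to 0.0854, then the shift along the world's x, y, z in m, then the turn, a rotation vector about the world's x, y, z in degrees. A call has exactly 8 rows; each row is the pose to reach, as a shift and turn from the pose measured when the call began; what a row does not reach only later rows make up. A row lasts 1/8 s, in which the tool goes at most 62.5 mm and 10.7 degrees, less where a joint would pass 70% of its speed; a pose out of reach is approached as far as the arm can. A call with a gripper value outside its range is refused whole. The fingers move at their own pace and stop on an object; "newtons" is the grip in N (left out, the last holds). Time passes only in rows, so rows that repeat a pose let the fingers close, or fill a call up. It gives the time, the measured TCP pose, the force and the opening at its end, in the units of the state.
- read_state(): the state, without advancing time (a new reading comes with each control period).
- read_camera(name): name is "scene" or "top" or "wrist"; returns (picture, depth): 400x640x3 uint8, blue, green, red; 400x640 float32, m along the optical axis (not along the pixel's ray), 0 where there is no reading.
- get_calibration(name): a dict with "K" (3x3 intrinsics, pixels), "world_from_camera" (4x4, takes a point from camera to world coordinates). Camera axes: x right, y down, z forward; pixel columns grow to the right and rows downward; lengths in m; the calibration is good to about 2 mm. A picture is of the moment at which its call begins: read the wrist's pose just before it. get_calibration takes no time and is no camera call; for the wrist camera it gives the pose at the moment of the call.
- finish_job(): hands the job in, once; it reports no verdict.
Trained networks look in the newest picture that a camera, given by its name, has taken for a name from the list of things; names that differ only in an ending like _2 or _b are one class to them, and where a whole thing is asked for, a point or a joint stands for the part that bears it (a point fixed in the world has none). Each returns a list of dicts, best first, with "score" (0 to 1); they miss things now and then, are a little off and sometimes report something else, mostly with a low value. They report only what shows in the picture. A call takes as long as a camera call. They do not tell look-alikes from the thing itself.
- spot_in(camera, thing): "xyz" ([x, y, z] in m, in the coordinates of the camera as it stood for that picture, good to about 4 mm: the middle of the surface that is visible of it).
- regions_of(camera, thing): "region" (400x640 bool, what is visible of it).
The state is a dict: "time": time; "q": joint angles; "joint_vel": joint speeds; "joint_torque": joint torques, N m; "tool_pos": TCP position; "tcp_rot": TCP orientation; "wrist_force": force on the tool from outside, world axes, zero at the start; "torque": the same for the moment, N m; "width": opening from 0.0 (shut) to 1.0 (fully open).
Only numpy, scipy, OpenCV 4.12 (cv2) and the standard library are available. Lean on these libraries where they do the work, as an engineer would, in place of code of your own. Each camera call takes 0.05 s, during which the arm holds its last target. There are 200 camera calls.

### The job

Load the black filter strip into the sloping channel of the filter magazine: push the spring follower back with one end of it, let it down flat behind the black end lip and let go, so that the spring clamps it. Then slide the rail by its red tab down over the strip, all the way to its stop, let go, and leave the other things on the table where they are.

Things in the scene. Friction and masses are not known exactly. Their poses are not given: they have to be found in the camera images.
- strip_center (a point): Centre of the filter strip: a plain black rigid bar 120 mm long (its x axis), 20 mm wide (y), 32 mm high (z), about 0.18 kg, with five coloured round windows along both sides and a row of coloured marks on top. It stands loose on the table on its 20 mm wide underside, this point 16 mm above it. The two ends are alike: either may go first.
- magazine: The magazine: a fixed straight channel on a cream cast foot, sloping 30 degrees up and away from the robot. Origin: middle of the channel floor (46 mm wide), at the inner face of the black end lip at its lower end; x runs up the slope along the channel, y across it, z square to the floor. From x 150 to 219 mm two cream guides for the rail (46 mm over their outsides) rise 42 mm.
- end_lip (a point): Middle of the top edge of the lip's inner face: magazine x 0, y 0, z 12 mm. The black lip is 12 mm high above the channel floor, 12 mm thick (magazine x -12 to 0) and 46 mm wide.
- seat (a point): Where the centre of a loaded strip lies: magazine x 60, y 0, z 16 mm, the strip flat on the floor, its lower end on the lip, its upper end on the follower. Black side walls 10 mm high, 8 mm thick, 25 mm apart stand from x 0 to 33 and from x 89 to 150 mm; between them, either side of this point, the sides are open for fingers.
- follower_face (a point): Middle of the face of the brass spring follower (22 mm wide, from 1 to 31 mm above the channel floor, 22 mm thick) that looks down the slope; this point is 16 mm above the floor. At rest it is at magazine x = 100 mm, so a 120 mm strip fits only after pushing it back a little over 20 mm.
- follower (a joint): How far the follower is pushed up the slope from rest, 0 to 0.045 m; 0.020 with a loaded strip. The spring pushes back with about 3.6 N at 0, 6 N at 0.020 and 9 N at 0.045.
- rail_tab (a point): Centre of the upright red tab on the aluminium rail: 18 mm along the channel, 16 mm across it, 34 mm high. The rail is a flat plate 60 mm by 30 mm, 4 mm thick, its underside 36 mm above the channel floor. In the magazine's frame this point is at x = 175 mm minus the rail's joint value, y 0, z 57 mm; the rail's lower edge is 25 mm farther down the slope than the tab's centre.
- rail (a joint): Travel of the rail down the slope: 0 fully open, 0.070 m at its stop (closed over the strip's upper 40 mm). It moves freely with about 2.5 N of friction, no spring, and stays where it is left.
- lens_case: Bystander: grey lens case with blue top, 120 x 75 x 27 mm, origin under its centre.
- eyepiece: Bystander: cream eyepiece pair with two black tubes, 50 x 100 mm (x, y), 85 mm high, origin under its centre.
- cleaner: Bystander: white cleaner bottle with blue cap, 54 mm in diameter, 140 mm high, origin under its centre.
- driver: Bystander: screwdriver 190 mm long, lying on the table along its x axis.
- chin_cup: Bystander: white chin cup, 70 x 110 mm (x, y), 26 mm high, origin under its centre.
Mind the look-alikes: they are no part of the job. Of the things like the part that bears strip_center, leave any that is yellow; of the rest the larger one is meant.

How it is judged:
On the way, in this order (a step that is already met when the one before it is completed fails the run):
1. the strip lies seated in the channel, clamped between lip and follower, and is let go (x of strip_center in the frame of magazine between 0.056 and 0.064 m and y of strip_center in the frame of magazine between -0.004 and 0.004 m and z of strip_center in the frame of magazine between 0.012 and 0.02 m and angle between the x axis of strip_center and the x axis of magazine, either way round below 0.07 rad and value of joint follower between 0.015 and 0.025 m and contact force between the fingers and strip below 0.1 N), for 0.2 s.
2. the rail is closed over the strip (value of joint rail above 0.065 m), for 0.2 s.
At the end, for the whole second after the job is handed in: The strip is at rest in the channel, its centre within 4 mm (along, across and square to the floor) of the loaded place, in line within 0.07 rad, the follower pushed back 15 to 25 mm, and the rail within 5 mm of its stop (x of strip_center in the frame of magazine between 0.056 and 0.064 m and y of strip_center in the frame of magazine between -0.004 and 0.004 m and z of strip_center in the frame of magazine between 0.012 and 0.02 m and angle between the x axis of strip_center and the x axis of magazine, either way round below 0.07 rad and value of joint follower between 0.015 and 0.025 m and value of joint rail above 0.065 m and linear speed of strip below 0.02 m/s); the robot touches nothing.
It fails at once if one of the bystanders (the grey lens case, the eyepiece pair, the cleaner bottle, the screwdriver, the white chin cup) is moved more than 30 mm (distance of any of lens_case, eyepiece, cleaner, driver, chin_cup from where it was at the start of the episode above 0.03 m).
It also fails if it takes over 56 s, if anything falls off the work surface, if the arm or the gripper's body presses on something with over 40 N, if the wrist force passes 120 N, or if a joint passes its speed limit or range.

## Working session

There is one attempt and no reset: what is moved stays moved. The work goes in short steps, Python scripts to look and compute and a tool call to move; the robot and the scene stay as the last step left them, time stands still between calls to the robot, and variables do not carry over. Pictures are saved under pics/ and viewed, on a budget of 10 in all, crops included, one or two more only if the job needs it, and the job is handed in when it is done.

Besides the shell and the picture viewer there is one more tool, called after "Emit:" in YAML: its name, and indented under it one key for each argument. step_arm: Moves the arm, as the interface text tells. Its arguments: {"type":"object","properties":{"motion":{"type":"array"},"newtons":{"type":"number"}},"required":["motion"]}

```bash
mkdir -p pics
cat > h.py <<'E'
from workcell import *
import numpy as np, cv2
from scipy.spatial.transform import Rotation as R
np.set_printoptions(precision=4,suppress=True)
def cloud(d,c):
    K=c["K"];T=c["world_from_camera"];v,u=np.mgrid[:400,:640]
    p=np.stack([(u-K[0][2])/K[0][0]*d,(v-K[1][2])/K[1][1]*d,d],-1)
    w=p@np.array(T)[:3,:3].T+np.array(T)[:3,3]
    w[d==0]=np.nan
    return w
E
python3 - <<'E'
from h import *
s=read_state();print(s)
for n in ("scene","top"):
    im,d=read_camera(n);c=get_calibration(n);cv2.imwrite(f"pics/{n}1.png",im);np.savez(f"{n}1.npz",im=im,d=d,K=c["K"],T=c["world_from_camera"])
    T=np.array(c["world_from_camera"])
    w=cloud(d,c)
    print(n,T[:3,3],T[:3,2])
    for t in ("strip_center","magazine","end_lip","follower_face","rail_tab","seat"):
        for r in spot_in(n,t)[:4]: print(t,round(r["score"],2),T[:3,:3]@r["xyz"]+T[:3,3])
E
```

```text
{'time': 0.0, 'q': array([-1.3818,  0.2648,  1.6054, -0.    ,  1.2737, -0.0369]), 'joint_vel': array([-0.0005, -0.0027,  0.0017,  0.0014,  0.0002, -0.001 ]), 'joint_torque': array([  0.0002, -51.5123, -36.7313,  -0.0002,   0.0132,  -0.    ]), 'tool_pos': array([ 0.151 , -0.6572,  0.2519]), 'tcp_rot': array([-3.1193, -0.3538,  0.0003]), 'wrist_force': array([0.2205, 0.1213, 0.7178]), 'torque': array([ 0.0138, -0.0312, -0.0571]), 'width': 1.0028710022048606}
scene [ 1.2497 -0.2129  0.963 ] [-0.6414  0.2364 -0.7299]
strip_center 0.9 [0.5178 0.3257 0.0341]
strip_center 0.76 [0.4796 0.4681 0.0286]
strip_center 0.57 [0.5026 0.2144 0.0234]
magazine 0.91 [ 0.6625 -0.0588  0.1645]
end_lip 0.97 [ 0.6646 -0.056   0.1707]
follower_face 0.39 [ 0.6041 -0.0611  0.1359]
rail_tab 0.75 [ 0.649  -0.0453  0.1821]
seat 0.71 [ 0.6629 -0.0527  0.163 ]
seat 0.21 [ 0.7063 -0.3519  0.0452]
top [0.4294 0.0637 1.408 ] [ 0.0521 -0.0086 -0.9986]
strip_center 0.84 [0.5159 0.3321 0.0303]
strip_center 0.81 [0.4805 0.4588 0.0337]
strip_center 0.62 [0.5015 0.2095 0.0244]
strip_center 0.46 [ 0.295  -0.2093  0.015 ]
magazine 0.6 [ 0.6194 -0.0517  0.134 ]
magazine 0.18 [ 0.6524 -0.0483  0.1792]
end_lip 0.88 [ 0.6218 -0.0539  0.1313]
rail_tab 0.74 [ 0.6484 -0.0494  0.1791]
rail_tab 0.26 [ 0.6836 -0.344   0.0703]
seat 0.75 [ 0.6169 -0.0535  0.1254]
seat 0.2 [ 0.6536 -0.0474  0.1808]
```

View pics/top1.png

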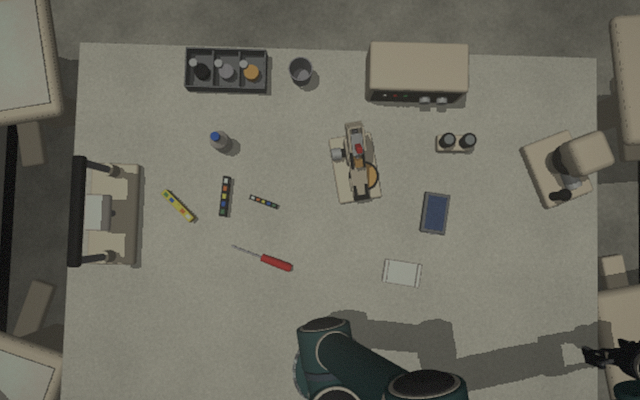

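View pics/scene1.png

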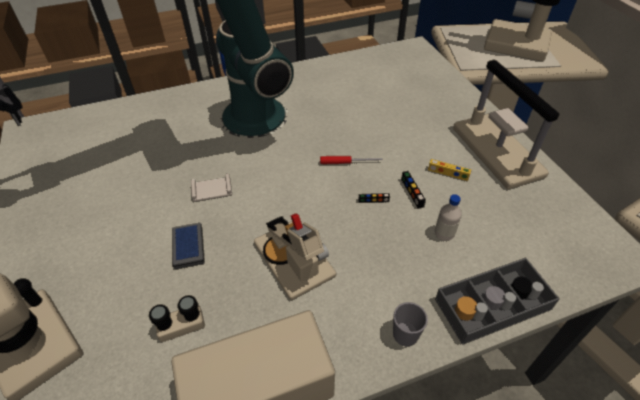

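The top view shows the black strip at (225,196), with the smaller look-alike at (264,201) and the yellow one at (180,205). The magazine is at about (357,165), with its lower end toward the robot. In the scene view the strip is at (413,189) and the red tab at (296,221).

Run:
```python
from h import *
z=np.load("top1.npz");im,d=z["im"],z["d"];w=cloud(d,z)
print("K",z["K"][0])
# strip
m=np.zeros((400,640),bool);m[165:225,210:240]=1;m&=w[...,2]>0.02
p=w[m];print(m.sum(),np.median(p[:,2]));r=cv2.minAreaRect(p[:,:2].astype(np.float32)*1000);print("strip",r)
# tab red
hsv=cv2.cvtColor(im,cv2.COLOR_BGR2HSV)
b=np.zeros((400,640),bool);b[120:210,325:390]=1
red=b&((hsv[...,0]<8)|(hsv[...,0]>172))&(hsv[...,1]>130)
print("tab",red.sum(),np.nanmedian(w[red],0), np.nanmax(w[red],0))
foot=b&(w[...,2]>0.005)&(w[...,2]<0.04)
print("foot",cv2.minAreaRect(w[b&(w[...,2]>0.008)][:,:2].astype(np.float32)*1000),np.nanmedian(w[foot],0))
cr=cv2.resize(im[115:210,320:395],None,fx=6,fy=6,interpolation=cv2.INTER_CUBIC);cr=np.clip(cr*1.6,0,255).astype(np.uint8)
cv2.imwrite("pics/c1.png",cr)
for row in range(122,204,4): print(row,[int(1000*x) if x==x else -1 for x in w[row,336:384:3,2]])
```

```text
Traceback (most recent call last):
  File "h.py", line 6, in cloud
    K=c["K"];T=c["world_from_camera"];v,u=np.mgrid[:400,:640]
               ~^^^^^^^^^^^^^^^^^^^^^
KeyError: 'world_from_camera is not a file in the archive'
```

Run:
```python
from h import *
z=np.load("top1.npz");im,d=z["im"],z["d"];w=cloud(d,dict(K=z["K"],world_from_camera=z["T"]))
print("K",z["K"][0])
m=np.zeros((400,640),bool);m[165:225,210:240]=1;m&=w[...,2]>0.02
p=w[m];print(m.sum(),np.median(p[:,2]));r=cv2.minAreaRect(p[:,:2].astype(np.float32)*1000);print("strip",r)
hsv=cv2.cvtColor(im,cv2.COLOR_BGR2HSV)
b=np.zeros((400,640),bool);b[120:210,325:390]=1
red=b&((hsv[...,0]<8)|(hsv[...,0]>172))&(hsv[...,1]>130)
print("tab",red.sum(),np.nanmedian(w[red],0), np.nanmax(w[red],0))
print("foot",cv2.minAreaRect(w[b&(w[...,2]>0.008)][:,:2].astype(np.float32)*1000))
cr=cv2.resize(im[115:210,320:395],None,fx=6,fy=6,interpolation=cv2.INTER_CUBIC);cr=np.clip(cr*1.6,0,255).astype(np.uint8)
cv2.imwrite("pics/c1.png",cr)
for row in range(122,204,4): print(row,[int(1000*x) if x==x else -1 for x in w[row,336:384:3,2]])
```

```text
K [464.7731   0.     318.002 ]
303 0.032549998153610815
strip ((511.08013916015625, 329.613037109375), (21.592594146728516, 119.40826416015625), 86.05780029296875)
tab 48 [ 0.6369 -0.0489  0.1989] [ 0.6522 -0.0415  0.2052]
foot ((624.7298583984375, -66.91352081298828), (264.0892639160156, 186.2859344482422), 0.8594449758529663)
122 [0, 1, -1, 0, 7, 4, 154, 158, 160, 5, 2, 5, 2, 3, 4, 0]
126 [2, 0, -2, 159, 175, 180, 190, 186, 186, 196, 2, 0, 6, 5, 0, 0]
130 [2, 0, -1, 2, 197, 151, 178, 163, 152, 192, 4, -2, 3, 0, 1, 1]
134 [4, 2, 0, 0, 194, 152, 187, 190, 192, 192, 23, 21, 0, -2, 2, 2]
138 [23, 27, 21, 19, 181, 138, 179, 180, 179, 185, 24, 23, 2, 4, -2, 4]
142 [21, 20, 25, 80, 164, 180, 177, 175, 175, 171, 18, 22, 23, -1, 0, 1]
146 [18, 19, 23, 79, 143, 171, 170, 193, 196, 168, 173, 24, 22, 1, -1, 0]
150 [67, 67, 61, 61, 127, 167, 162, 204, 200, 165, 163, 25, 22, -3, 4, 1]
154 [62, 64, 61, 59, 90, 129, 163, 160, 158, 161, 23, 25, 22, 0, 1, 1]
158 [61, 59, 62, 19, 89, 120, 120, 133, 131, 115, 26, 24, 26, 19, 1, 2]
162 [17, 18, 25, 22, 81, 118, 117, 137, 136, 113, 24, 24, 17, 19, -2, -2]
166 [18, 22, 18, 22, 23, 103, 102, 135, 131, 130, 94, 24, 29, 18, 0, 5]
170 [19, 19, 19, 21, 31, 95, 93, 91, 96, 93, 92, 24, 29, 27, 1, 4]
174 [21, 21, 20, 19, 23, 88, 83, 83, 89, 82, 83, 29, 30, 30, 26, -1]
178 [22, 21, 22, 24, 22, 71, 77, 77, 80, 76, 78, 31, 30, 33, 28, 5]
182 [13, 18, 21, 25, 19, 43, 80, 76, 71, 72, 68, 33, 28, 27, 23, -3]
186 [1, 22, 22, 25, 18, 40, 73, 63, 68, 62, 78, 28, 26, 19, 24, -3]
190 [0, 24, 23, 23, 19, 32, 71, 57, 56, 62, 72, 27, 20, 24, 25, 4]
194 [4, 22, 22, 22, 26, 29, 54, 65, 51, 49, 63, 56, 25, 20, 26, 22]
198 [-1, 21, 19, 19, 23, 29, 59, 64, 58, 59, 62, 56, 22, 18, 0, 2]
202 [1, 16, 18, 21, 22, 16, -1, 1, 3, -1, 2, 0, 2, 1, 0, -1]
```

View pics/c1.png

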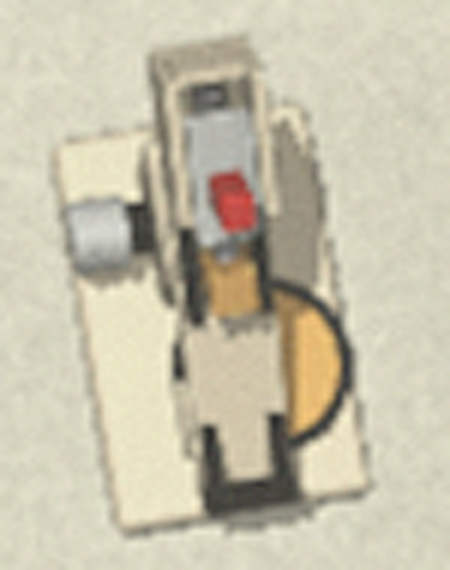

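The crop shows the lip at (250,490), the brass follower at (232,285) and the tab at (232,200). That puts the channel's yaw at about +8–10°. The strip's yaw is about -4° at (0.511, 0.330), and its size and height match. I'll go over the magazine for a wrist look on the way.

Emit:
step_arm:
  motion:
    - [[0.085, 0.029, 0.05, 0.018, 0, 0, 0], [0.085, 0.058, 0.1, 0.036, 0, 0, 0], [0.085, 0.087, 0.15, 0.054, 0, 0, 0], [0.085, 0.116, 0.2, 0.072, 0, 0, 0], [0.085, 0.145, 0.25, 0.09, 0, 0, 0], [0.085, 0.174, 0.3, 0.108, 0, 0, 0], [0.085, 0.203, 0.35, 0.126, 0, 0, 0], [0.085, 0.232, 0.4, 0.144, 0, 0, 0]]

```text
time: 1.7
tool_pos: [0.3837, -0.2562, 0.3983]
tcp_rot: [3.121, 0.353, 0.002]
wrist_force: [0.6, -0.7, 0.7]
width: 0.997
```

Run:
```python
from h import *
s=read_state();print(s["time"],s["q"],s["tool_pos"],s["tcp_rot"])
T=np.array(get_calibration("wrist")["world_from_camera"]);print(T,get_calibration("wrist")["K"])
```

```text
1.7 [-0.6427 -0.2071  1.8264  0.      1.5209  0.7026] [ 0.3837 -0.2562  0.3983] [3.1207 0.3533 0.0017]
[[ 0.2239 -0.9356 -0.2729  0.4524]
 [-0.9746 -0.2147 -0.0637 -0.2408]
 [ 0.001   0.2802 -0.9599  0.5195]
 [ 0.      0.      0.      1.    ]] [[287.1525   0.     315.9612]
 [  0.     287.1525 198.9759]
 [  0.       0.       1.    ]]
```

Emit:
step_arm:
  motion:
    - [[0.085, 0.033, 0.033, -0.005, 0, 0, 0], [0.085, 0.066, 0.066, -0.01, 0, 0, 0], [0.085, 0.1, 0.1, -0.02, 0, 0, 0], [0.085, 0.133, 0.133, -0.03, 0, 0, 0], [0.085, 0.166, 0.166, -0.04, 0, 0, 0], [0.085, 0.2, 0.2, -0.05, 0, 0, 0], [0.085, 0.2, 0.2, -0.05, 0, 0, 0], [0.085, 0.2, 0.2, -0.05, 0, 0, 0]]

```text
time: 2.7
tool_pos: [0.5834, -0.0563, 0.3483]
tcp_rot: [3.12, 0.354, 0.001]
wrist_force: [0.6, 0.1, -0.0]
width: 0.996
```

```bash
cat >> h.py <<'E'
def look(tag):
    s=read_state();c=get_calibration("wrist");im,d=read_camera("wrist")
    cv2.imwrite(f"pics/{tag}.png",im);np.savez(tag+".npz",im=im,d=d,K=c["K"],T=c["world_from_camera"])
    return s,c,im,d,cloud(d,c)
def load(tag):
    z=np.load(tag+".npz");return z["im"],z["d"],cloud(z["d"],dict(K=z["K"],world_from_camera=z["T"])),z["K"],z["T"]
E
python3 - <<'E'
from h import *
s,c,im,d,w=look("w1");print(s["time"],s["q"],s["tool_pos"],s["tcp_rot"],np.abs(s["joint_vel"]).max())
hsv=cv2.cvtColor(im,cv2.COLOR_BGR2HSV)
red=((hsv[...,0]<8)|(hsv[...,0]>172))&(hsv[...,1]>130)&(w[...,2]>0.08)
p=w[red];print(red.sum(),np.nanmedian(p,0),np.nanmin(p,0),np.nanmax(p,0))
T=c["world_from_camera"]
for t in ("end_lip","follower_face","seat","rail_tab"):
    for r in spot_in("wrist",t)[:2]: print(t,round(r["score"],2),T[:3,:3]@r["xyz"]+T[:3,3])
E
```

```text
2.7 [-0.138   0.0513  1.6751 -0.0012  1.4145  1.2069] [ 0.5834 -0.0563  0.3483] [3.1202 0.3542 0.0005] 0.018651955675791535
643 [ 0.6381 -0.0503  0.1968] [ 0.5639 -0.3443  0.0801] [ 0.8132 -0.0002  0.4231]
end_lip 0.63 [ 0.6494 -0.0488  0.1651]
follower_face 0.88 [ 0.6081 -0.055   0.135 ]
follower_face 0.5 [0.6694 0.3193 0.067 ]
seat 0.71 [ 0.6495 -0.047   0.1717]
rail_tab 0.8 [ 0.6548 -0.0454  0.1854]
```

View pics/w1.png

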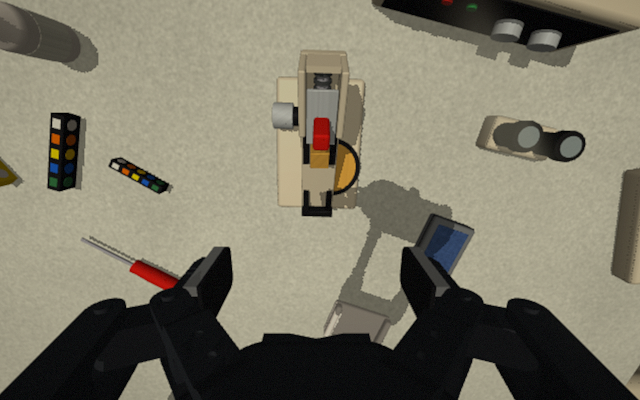

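The strip is at (65,151). The magazine runs from the lip at (317,211) up to about (325,55), with the tab at (321,133), and it looks nearly aligned with the tool yaw. Next I'll fit the magazine frame.

```bash
cat >> h.py <<'E'
def magR(yaw,p=np.radians(30)): return R.from_euler("ZY",[yaw,-p]).as_matrix()
E
python3 - <<'E'
from h import *
im,d,w,K,T=load("w1")
b=np.zeros((400,640),bool);b[40:220,268:372]=1;b&=~np.isnan(w[...,2])&(w[...,2]>0.035)
P=w[b];C=im[b].astype(int);hsv=cv2.cvtColor(im,cv2.COLOR_BGR2HSV)[b]
for yd in (6,8,10,12,14):
    M=magR(np.radians(yd));q=P@M
    # floor: find z peak in region ahead of follower
    red=((hsv[:,0]<8)|(hsv[:,0]>172))&(hsv[:,1]>130)
    rt=np.median(q[red],0)
    o=np.array([rt[0]-0.175,rt[1],0]) 
    sel=(np.abs(q[:,1]-rt[1])<0.010)&(q[:,0]>o[0]+0.01)&(q[:,0]<o[0]+0.08)
    o[2]=np.median(q[sel,2]); q=q-o
    out=[]
    for a,bb in ((0.0,.03),(.035,.085),(.09,.12),(.155,.185),(.19,.215)):
        s=(q[:,0]>a)&(q[:,0]<bb)&(q[:,2]>-.008)&(abs(q[:,1])<.04)
        y=q[s,1]; out.append(np.round(1000*np.r_[np.percentile(y,[1,99]),np.mean(np.percentile(y,[1,99]))],1))
    print(yd,o,M@o,*out)
    if yd==10:
        s=(np.abs(q[:,1])<.01);h=np.arange(-.02,.24,.005)
        for a in h:
            t=s&(q[:,0]>a)&(q[:,0]<a+.005)
            if t.sum(): print(round(a*1000),t.sum(),np.round(1000*np.percentile(q[t,2],[10,50,90]),1),C[t].mean(0).round())
# strip
m=np.zeros((400,640),bool);m[105:200,40:90]=1;m&=(w[...,2]>0.026)
print(m.sum(),np.median(w[m][:,2]),cv2.minAreaRect(w[m][:,:2].astype(np.float32)*1000))
E
```

```text
6 [ 0.4695 -0.1159 -0.2112] [ 0.5215 -0.0617  0.0519] [-32.4  14.3  -9.1] [-28.1  18.1  -5. ] [-24.4  20.9  -1.7] [-20.8  23.9   1.5] [-18.4  26.9   4.2]
8 [ 0.4657 -0.1378 -0.2091] [ 0.5221 -0.0658  0.0518] [-28.3  17.7  -5.3] [-25.5  20.1  -2.7] [-23.3  21.7  -0.8] [-21.1  23.6   1.2] [-19.6  25.6   3. ]
10 [ 0.4613 -0.1594 -0.2066] [ 0.5228 -0.0697  0.0517] [-24.3  21.3  -1.5] [-23.2  22.   -0.6] [-22.5  22.2  -0.1] [-21.5  23.2   0.8] [-21.1  23.9   1.4]
-10 29 [11.3 11.9 12.3] [10. 11. 12.]
-5 30 [10.7 11.9 12.7] [20. 21. 23.]
0 105 [-0.3  4.4 10.7] [45. 54. 59.]
5 29 [-0.8 -0.2  0.5] [112. 139. 151.]
10 34 [-0.9 -0.1  0.8] [107. 133. 144.]
15 27 [-0.6 -0.2  0.7] [109. 136. 148.]
20 35 [-0.5  0.1  0.6] [103. 128. 140.]
25 34 [-0.6 -0.   0.7] [104. 130. 141.]
30 31 [-0.7 -0.1  0.6] [118. 147. 160.]
35 38 [-0.6 -0.1  0.7] [119. 148. 161.]
40 36 [-0.7 -0.1  0.8] [119. 148. 161.]
45 33 [-0.7  0.1  0.8] [119. 148. 161.]
50 37 [-0.5  0.2  0.7] [119. 148. 161.]
55 39 [-0.5  0.   0.9] [119. 148. 161.]
60 42 [-0.6  0.2  0.9] [119. 148. 161.]
65 44 [-0.6 -0.1  0.7] [119. 148. 161.]
70 38 
[... 704 characters left out ...]
 40.8] [104. 112. 113.]
195 166 [19.4 39.7 40.9] [104. 112. 113.]
200 199 [16.5 23.1 40.4] [82. 87. 89.]
205 71 [20.  22.5 23.8] [42. 47. 48.]
210 28 [22.  29.8 30.7] [104. 129. 140.]
215 254 [-1.2 28.2 30.8] [113. 140. 153.]
220 214 [-4.9 12.4 27.2] [109. 135. 148.]
12 [ 0.4561 -0.1808 -0.2037] [ 0.5236 -0.0736  0.0517] [-20.4  24.9   2.3] [-21.1  24.2   1.5] [-21.7  23.2   0.7] [-22.   22.7   0.3] [-22.5  22.3  -0.1]
14 [ 0.4503 -0.2021 -0.2002] [ 0.5244 -0.0776  0.0517] [-16.3  28.7   6.2] [-18.9  26.7   3.9] [-21.   24.3   1.7] [-22.3  22.3  -0. ] [-23.8  20.9  -1.5]
1286 0.03218217002656265 ((510.3067321777344, 331.8095703125), (22.386857986450195, 119.9139175415039), 85.56729888916016)
```

Run:
```python
from h import *
im,d,w,K,T=load("w1")
b=np.zeros((400,640),bool);b[40:220,268:372]=1;b&=~np.isnan(w[...,2])&(w[...,2]>0.035)
P=w[b]
yaw=np.radians(10.95);M=magR(yaw);O=np.array([0.5232,-0.0715,0.0517])
q=(P-O)@M*1000
for n,s in (("lip",(q[:,2]>10)&(q[:,2]<14)&(q[:,0]<30)&(abs(q[:,1])<10)),("lipwide",(q[:,2]>10.5)&(q[:,2]<14)&(q[:,0]<8)),("fol",(q[:,2]>29.5)&(q[:,2]<33)&(abs(q[:,1])<8)&(q[:,0]>80)&(q[:,0]<130)),("tabtop",(q[:,2]>71)&(q[:,0]<200)),("rail",(abs(q[:,2]-40)<2)&(abs(q[:,1])<13)&(q[:,0]>130)&(q[:,0]<210)),("floor",(abs(q[:,2])<2.5)&(q[:,0]>36)&(q[:,0]<72)),("guides",(abs(q[:,2]-42)<2)&(abs(q[:,1])>16)&(q[:,0]>130))):
    v=q[s];print(n,len(v),"x",np.percentile(v[:,0],[1,99]).round(1),"y",np.percentile(v[:,1],[1,99]).round(1),"z",np.median(v[:,2]).round(2))
f=q[(abs(q[:,2])<2.5)&(q[:,0]>10)&(q[:,0]<72)&(abs(q[:,1])<10)]
print(np.linalg.lstsq(np.c_[f[:,:2],np.ones(len(f))],f[:,2],rcond=None)[0])
```

```text
lip 73 x [-8.9  1.8] y [-9.1  9.2] z 11.84
lipwide 175 x [-10.1   5.3] y [-22.4  22.6] z 11.9
fol 210 x [101.7 123.7] y [-7.8  7.9] z 31.11
tabtop 274 x [160.  176.4] y [-7.4  8.2] z 73.73
rail 973 x [144.3 202.3] y [-12.8  12.9] z 40.19
floor 636 x [36.7 71.5] y [-22.1  23. ] z -0.05
guides 914 x [153.  219.6] y [-22.2  23.3] z 41.91
[ 0.0012  0.0017 -0.0259]
```

Run:
```python
from h import *
z=np.load("top1.npz");w=cloud(z["d"],dict(K=z["K"],world_from_camera=z["T"]))
m=np.zeros((400,640),bool);m[120:165,200:245]=1;m&=w[...,2]>0.03
print(np.nanmin(w[m],0),np.nanmax(w[m],0))
for a,b in((.03,.09),(.09,.12),(.12,.16)):
    t=m&(w[...,2]>a)&(w[...,2]<b);print(a,t.sum(),np.nanmin(w[t],0),np.nanmax(w[t],0))
```

```text
[0.6415 0.3131 0.0312] [0.6938 0.367  0.1469]
0.03 122 [0.6415 0.3131 0.0312] [0.6938 0.367  0.0898]
0.09 164 [0.6434 0.3163 0.0902] [0.6932 0.3648 0.1169]
0.12 78 [0.656  0.3283 0.1266] [0.6802 0.3527 0.1469]
```

Emit:
step_arm:
  motion:
    - [[0.07, -0.01, 0.05, -0.02, 0, 0, -3], [0.07, -0.02, 0.1, -0.045, 0, 0, -5], [0.07, -0.03, 0.155, -0.07, 0, 0, -8], [0.07, -0.04, 0.21, -0.095, 0, 0, -10], [0.07, -0.05, 0.265, -0.12, 0, 0, -13], [0.07, -0.06, 0.32, -0.145, 0, 0, -15], [0.07, -0.073, 0.375, -0.165, 0, 0, -17.3], [0.07, -0.073, 0.387, -0.17, 0, 0, -17.3]]

```text
time: 3.95
tool_pos: [0.5084, 0.3318, 0.1776]
tcp_rot: [3.137, -0.118, -0.0]
wrist_force: [-0.1, 0.2, -0.2]
width: 0.82
```

Run:
```python
from h import *
s,c,im,d,w=look("w2");print(s["time"],s["q"],s["tool_pos"],s["tcp_rot"],np.abs(s["joint_vel"]).max())
Rm=R.from_rotvec(s["tcp_rot"]).as_matrix();print(Rm)
p=w[...,:2]-[0.511,0.331]
m=(w[...,2]>0.026)&(w[...,2]<0.04)&(abs(p[...,0])<.085)&(abs(p[...,1])<.03)
print(m.sum(),np.median(w[m][:,2]),cv2.minAreaRect(w[m][:,:2].astype(np.float32)*1000),w[m].min(0),w[m].max(0))
```

```text
3.95 [ 0.5381  0.1955  1.8315 -0.0021  1.1161  2.185 ] [0.5084 0.3318 0.1776] [ 3.137  -0.118  -0.0005] 0.10897273911954705
[[ 0.9972 -0.0751 -0.0004]
 [-0.0752 -0.9972 -0.0024]
 [-0.0002  0.0024 -1.    ]]
2524 0.032521223901820606 ((510.2077331542969, 331.9270324707031), (20.535490036010742, 118.80755615234375), 86.13259887695312) [0.4507 0.318  0.0261] [0.5701 0.3461 0.0355]
```

View pics/w2.png

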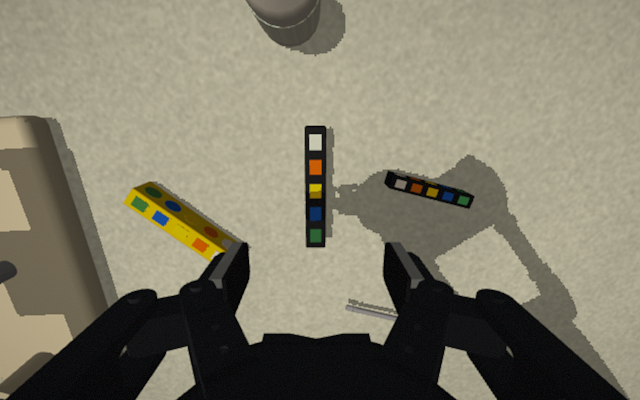

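The strip is at (316,186), centred between the open fingers. The small one is at (430,190) and the yellow one at (175,220), both clear. I'll descend and grip.

Emit:
step_arm:
  motion:
    - [[0.05, 0.002, 0, -0.03, 0, 0, 0.3], [0.05, 0.002, 0, -0.06, 0, 0, 0.3], [0.05, 0.002, 0, -0.09, 0, 0, 0.3], [0.05, 0.002, 0, -0.115, 0, 0, 0.3], [0.05, 0.002, 0, -0.135, 0, 0, 0.3], [0.05, 0.002, 0, -0.1505, 0, 0, 0.3], [0.0, 0.002, 0, -0.1505, 0, 0, 0.3], [0.0, 0.002, 0, -0.1505, 0, 0, 0.3]]
  newtons: 60

```text
time: 5.0
tool_pos: [0.5119, 0.3321, 0.0282]
tcp_rot: [3.138, -0.11, 0.002]
wrist_force: [1.3, 0.7, -2.4]
width: 0.224
```

Emit:
step_arm:
  motion:
    - [[0.0, 0, 0, 0, 0, 0, 0], [0.0, 0, 0, 0, 0, 0, 0], [0.0, 0, 0, 0, 0, 0, 0], [0.0, 0, 0, 0.01, 0, 0, 0], [0.0, 0, 0, 0.03, 0, 0, 0], [0.0, 0, 0, 0.06, 0, 0, 0], [0.0, 0, 0, 0.1, 0, 0, 0], [0.0, 0, 0, 0.15, 0, 0, 0]]

```text
time: 6.0
tool_pos: [0.5114, 0.3318, 0.1802]
tcp_rot: [3.138, -0.11, 0.002]
wrist_force: [1.2, 0.6, -3.2]
width: 0.22
```

Run:
```python
from h import *
s,c,im,d,w=look("w3");print(s["time"],s["q"],s["tool_pos"],s["tcp_rot"],s["width"],s["wrist_force"])
```

```text
6.0 [ 0.5356  0.1967  1.8251 -0.0021  1.1195  2.1776] [0.5114 0.3318 0.1802] [ 3.1382 -0.1102  0.0019] 0.22016826220281063 [ 1.1575  0.6442 -3.1777]
```

View pics/w3.png

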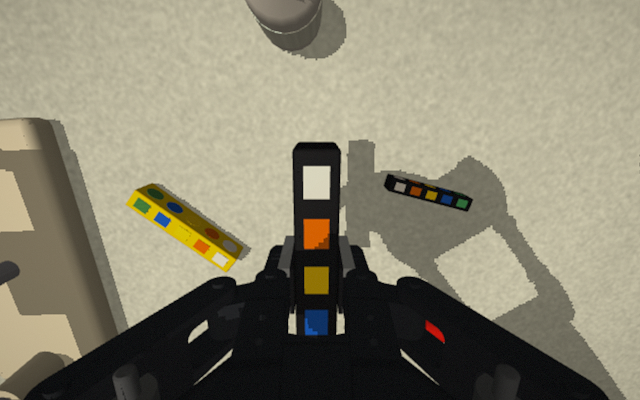

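The strip is held. Its front end is at (316,145) and its marks line up with the tool. Next I'll measure the strip in the tool frame and work out the insertion poses.

```bash
cat > tgt.py <<'E'
from h import *
O=np.array([0.5246,-0.0709,0.0525]);M=magR(np.radians(10.95))
E
python3 - <<'E'
from tgt import *
im,d,w,K,T=load("w3")
Rm=R.from_rotvec([3.1382,-0.1102,0.0019]).as_matrix();t=np.array([0.5114,0.3318,0.1802])
q=(w-t)@Rm*1000
m=np.zeros((400,640),bool);m[135:335,285:345]=1;m&=(q[...,2]>-30)&(q[...,2]<12)&(abs(q[...,1])<12)&(q[...,0]>-20)&(q[...,0]<80)
v=q[m]
print(m.sum(),np.percentile(v,[0.5,50,99.5],axis=0))
s=abs(v[:,2]-np.median(v[:,2]))<2.5
f=v[s&(v[:,0]>10)];print("plane",np.linalg.lstsq(np.c_[f[:,:2],np.ones(len(f))],f[:,2],rcond=None)[0])
for a in range(-10,64,8):
    r=v[s&(v[:,0]>a)&(v[:,0]<a+8)]
    if len(r): print(a,len(r),np.percentile(r[:,1],[2,98]).round(1),np.median(r[:,2]).round(2))
print("xend",np.percentile(v[s][:,0],[98,99.5,100]))
E
```

```text
8648 [[-19.318  -11.4158 -25.4484]
 [ 19.5068   0.3657  -4.6982]
 [ 58.0973  11.8323   9.7551]]
plane [ 0.0045  0.0033 -4.7553]
-10 618 [-8.9 10. ] -4.78
-2 672 [-8.7  9.9] -4.78
6 733 [-10.6  10.9] -4.51
14 737 [-8.9 10.1] -4.78
22 806 [-8.9 10. ] -4.64
30 807 [-8.9 10.1] -4.49
38 872 [-8.8 10.1] -4.74
46 934 [-8.7 10.1] -4.55
54 501 [-8.6 10.1] -4.32
xend [56.8564 57.7923 58.2133]
```

```bash
cat >> tgt.py <<'E'
Rt=M@np.diag([1,-1,-1.])
def tcp(S): return O+M@((np.array(S)+[1.7,.5,11.6])/1000)
def delta(S,s):
    p=tcp(S);rv=(R.from_matrix(Rt)*R.from_rotvec(s["tcp_rot"]).inv()).as_rotvec(degrees=True)
    return np.r_[(p-s["tool_pos"]),rv].round(4)
E
python3 - <<'E'
from tgt import *
s=read_state()
for S in ((30,0,75),(35,0,31),(63,0,31),(63,0,16.5)): print(S,tcp(S),delta(S,s))
E
```

```text
(30, 0, 75) [ 0.5089 -0.0734  0.1433] [ -0.0066  -0.4077  -0.0461   1.4365 -29.3547  14.5511]
(35, 0, 31) [ 0.5348 -0.0684  0.1077] [  0.0193  -0.4027  -0.0817   1.4365 -29.3547  14.5511]
(63, 0, 31) [ 0.5586 -0.0638  0.1217] [  0.0431  -0.398   -0.0677   1.4365 -29.3547  14.5511]
(63, 0, 16.5) [ 0.5657 -0.0624  0.1092] [  0.0502  -0.3967  -0.0802   1.4365 -29.3547  14.5511]
```

Emit:
step_arm:
  motion:
    - [[0.0, 0, -0.045, 0.02, 0, 0, 2], [0.0, 0, -0.1, 0.03, 0.2, -4, 4], [0.0, -0.003, -0.16, 0.03, 0.4, -8, 6], [0.0, -0.006, -0.22, 0.03, 0.6, -13, 8], [0.0, -0.007, -0.28, 0.02, 0.8, -18, 10], [0.0, -0.007, -0.34, 0, 1, -23, 12], [0.0, -0.007, -0.39, -0.02, 1.3, -27, 13.5], [0.0, -0.007, -0.408, -0.03, 1.4365, -29.355, 14.551]]

```text
time: 7.05
tool_pos: [0.5084, -0.0758, 0.1607]
tcp_rot: [-2.974, -0.285, -0.804]
wrist_force: [-0.5, 0.5, -2.8]
width: 0.225
```

Run:
```python
from tgt import *
s=read_state();print(s["q"],s["width"])
for S in ((30,0,75),(35,0,31),(63,0,31)): print(S,delta(S,s))
s,c,im,d,w=look("w4")
q=(w-O)@M*1000
b=np.zeros((400,640),bool);b[:330,200:440]=1
for n,m in (("floor?",(abs(q[...,2])<4)&(abs(q[...,1])<8)&(q[...,0]>36)&(q[...,0]<90)),("fol",(q[...,2]>28)&(q[...,2]<34)&(abs(q[...,1])<9)&(q[...,0]>85)&(q[...,0]<130)),("folall",(q[...,2]>29)&(q[...,2]<33.5)&(abs(q[...,1])<15)&(q[...,0]>102)&(q[...,0]<118)),("tabtop",(q[...,2]>71)&(q[...,2]<77)&(abs(q[...,1])<14)&(q[...,0]>145)&(q[...,0]<190)),("guides",(abs(q[...,2]-42)<2)&(abs(q[...,1])>16)&(abs(q[...,1])<30)&(q[...,0]>155)&(q[...,0]<215)),("striptop",(abs(q[...,2]-92)<6)&(q[...,0]>0)&(q[...,0]<100)&(abs(q[...,1])<14))):
    v=q[m&b]
    if len(v): print(n,len(v),np.percentile(v,[1,50,99],axis=0).round(1).tolist())
```

```text
[-0.3655 -0.2206  2.3668  0.493   0.592   0.6579] 0.22479590857427598
(30, 0, 75) [ 0.0006  0.0024 -0.0174  0.0861  0.2568  0.0326]
(35, 0, 31) [ 0.0264  0.0074 -0.053   0.0861  0.2568  0.0326]
(63, 0, 31) [ 0.0502  0.012  -0.039   0.0861  0.2568  0.0326]
fol 986 [[99.9, -8.8, 30.0], [110.7, 0.2, 31.4], [121.0, 8.7, 33.0]]
folall 861 [[102.5, -10.7, 30.0], [110.1, 0.2, 31.5], [118.0, 10.6, 33.0]]
tabtop 430 [[156.1, -7.7, 71.3], [158.3, -0.4, 73.6], [160.8, 7.4, 75.6]]
guides 813 [[155.3, -22.8, 40.3], [163.5, -16.1, 42.3], [171.3, 22.7, 43.9]]
striptop 232 [[49.7, -13.8, 86.1], [50.8, 4.7, 92.0], [97.9, 13.9, 97.8]]
```

View pics/w4.png

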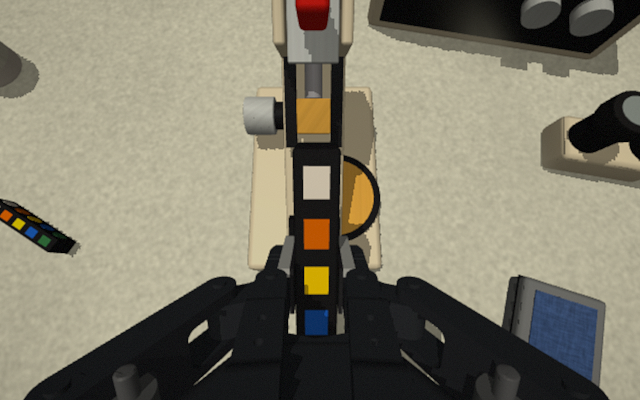

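The follower at (314,116) is centred ahead of the strip's end at (317,150). Both views give the same frame, with the follower face at x=99.9 and y=0. I'll approach and push.

Emit:
step_arm:
  motion:
    - [[0.0, 0.006, 0.003, -0.025, 0.086, 0.257, 0.033], [0.0, 0.018, 0.006, -0.045, 0.086, 0.257, 0.033], [0.0, 0.0264, 0.0074, -0.053, 0.086, 0.257, 0.033], [0.0, 0.0264, 0.0074, -0.053, 0.086, 0.257, 0.033], [0.0, 0.035, 0.009, -0.048, 0.086, 0.257, 0.033], [0.0, 0.043, 0.0105, -0.043, 0.086, 0.257, 0.033], [0.0, 0.0502, 0.012, -0.039, 0.086, 0.257, 0.033], [0.0, 0.0502, 0.012, -0.039, 0.086, 0.257, 0.033]]

```text
time: 8.1
tool_pos: [0.5565, -0.0654, 0.1187]
tcp_rot: [-2.976, -0.289, -0.792]
wrist_force: [-7.7, -1.9, -2.8]
width: 0.225
```

Run:
```python
from tgt import *
s=read_state();print(s["width"],"F_mag",s["wrist_force"]@M)
for S in ((63,0,31),(63,0,17)): print(S,delta(S,s))
s,c,im,d,w=look("w5")
q=(w-O)@M*1000
b=np.zeros((400,640),bool);b[:330,200:440]=1
for n,m in (("fol",(q[...,2]>29)&(q[...,2]<34)&(abs(q[...,1])<9)&(q[...,0]>95)&(q[...,0]<150)),("striptop",(abs(q[...,2]-47)<3)&(q[...,0]>70)&(q[...,0]<140)&(abs(q[...,1])<14))):
    v=q[m&b]
    if len(v): print(n,len(v),np.percentile(v,[1,50,99],axis=0).round(1).tolist())
```

```text
0.22534350188817076 F_mag [-8.2832 -0.3621  1.5384]
(63, 0, 31) [ 0.0021  0.0016  0.0031  0.1438 -0.1682 -0.1295]
(63, 0, 17) [ 0.009   0.0029 -0.009   0.1438 -0.1682 -0.1295]
fol 2100 [[119.3, -8.8, 30.1], [130.3, -0.1, 31.5], [140.6, 8.8, 33.3]]
striptop 5234 [[70.7, -10.8, 44.4], [96.2, -1.0, 46.1], [118.9, 10.0, 48.0]]
```

View pics/w5.png

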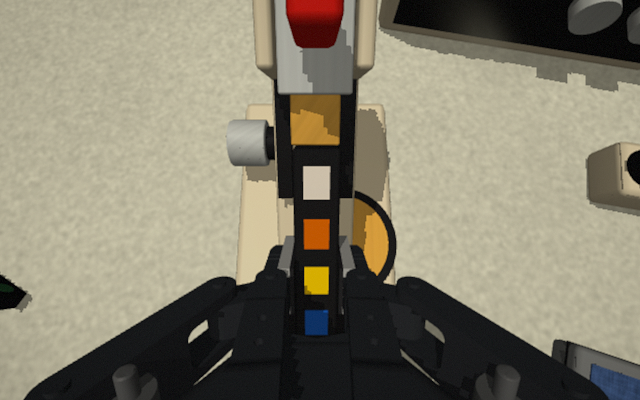

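The follower is pushed to x=119.3 and the arm sags about 3.5 mm under the spring load. I'll push a bit further.

Emit:
step_arm:
  motion:
    - [[0.0, 0.002, 0.001, 0.003, 0.14, -0.17, -0.13], [0.0, 0.0044, 0.002, 0.0062, 0.14, -0.17, -0.13], [0.0, 0.0044, 0.002, 0.0062, 0.14, -0.17, -0.13], [0.0, 0.0044, 0.002, 0.0062, 0.14, -0.17, -0.13], [0.0, 0.0044, 0.002, 0.0062, 0.14, -0.17, -0.13], [0.0, 0.0044, 0.002, 0.0062, 0.14, -0.17, -0.13], [0.0, 0.0044, 0.002, 0.0062, 0.14, -0.17, -0.13], [0.0, 0.0044, 0.002, 0.0062, 0.14, -0.17, -0.13]]

```text
time: 9.15
tool_pos: [0.5604, -0.0632, 0.1245]
tcp_rot: [-2.974, -0.285, -0.796]
wrist_force: [-4.9, 0.9, -8.0]
width: 0.219
```

```bash
cat > chk.py <<'E'
from tgt import *
import sys
def chk(tag,zs):
    s=read_state();print(s["time"],s["width"],"F_mag",s["wrist_force"]@M,"S",((s["tool_pos"]-O)@M*1000-[1.7,.5,11.6]).round(1))
    for S in ((63,0,31),(63,0,17)): print(S,delta(S,s))
    s,c,im,d,w=look(tag)
    q=(w-O)@M*1000
    b=np.zeros((400,640),bool);b[:330,200:440]=1
    for n,m in (("fol",(q[...,2]>29.5)&(q[...,2]<34)&(abs(q[...,1])<9)&(q[...,0]>95)&(q[...,0]<150)),("striptop",(abs(q[...,2]-zs)<3)&(q[...,0]>70)&(q[...,0]<140)&(abs(q[...,1])<14))):
        v=q[m&b]
        if len(v): print(n,len(v),np.percentile(v,[1,50,99],axis=0).round(1).tolist())
chk(sys.argv[1],float(sys.argv[2]))
E
python3 chk.py w6 47
```

```text
9.15 0.21945074060486136 F_mag [-7.9989  1.7897 -4.6029] S [66.   0.3 32.4]
(63, 0, 31) [-0.0018 -0.0006 -0.0027 -0.0184 -0.0414 -0.0117]
(63, 0, 17) [ 0.0051  0.0007 -0.0149 -0.0184 -0.0414 -0.0117]
fol 1349 [[125.8, -8.8, 30.1], [133.3, 0.3, 31.5], [140.3, 8.9, 33.1]]
striptop 5559 [[70.7, -9.9, 45.8], [100.5, 0.2, 48.8], [125.8, 10.4, 49.9]]
```

Emit:
step_arm:
  motion:
    - [[0.0, -0.001, 0, -0.004, 0, 0, 0], [0.0, 0.0005, 0, -0.0065, 0, 0, 0], [0.0, 0.002, 0.0003, -0.009, 0, 0, 0], [0.0, 0.0035, 0.0005, -0.012, 0, 0, 0], [0.0, 0.0051, 0.0007, -0.0149, 0, 0, 0], [0.0, 0.0051, 0.0007, -0.0149, 0, 0, 0], [0.0, 0.0051, 0.0007, -0.0149, 0, 0, 0], [0.0, 0.0051, 0.0007, -0.0149, 0, 0, 0]]

```text
time: 10.2
tool_pos: [0.5666, -0.0633, 0.1109]
tcp_rot: [-2.975, -0.284, -0.8]
wrist_force: [-7.1, -1.3, -5.0]
width: 0.223
```

```bash
python3 chk.py w7 32.5
```

```text
10.2 0.22254598379011717 F_mag [-8.7012  0.0398 -0.7112] S [64.5 -1.  17.6]
(63, 0, 31) [-0.008  -0.0005  0.0109  0.0444  0.1169  0.05  ]
(63, 0, 17) [-0.0011  0.0008 -0.0012  0.0444  0.1169  0.05  ]
fol 2872 [[95.7, -8.8, 30.1], [127.8, 0.2, 32.0], [140.1, 8.9, 34.0]]
striptop 7646 [[70.9, -10.9, 30.2], [109.7, -0.6, 33.9], [139.4, 10.4, 35.4]]
```

Emit:
step_arm:
  motion:
    - [[0.0, -0.0005, 0.0004, -0.0022, 0, 0.1, 0], [0.0, -0.0015, 0.0005, -0.0028, 0, 0.1, 0], [0.0, -0.0023, 0.0006, -0.0031, 0, 0.1, 0], [0.0, -0.0023, 0.0006, -0.0031, 0, 0.1, 0], [0.0, -0.0023, 0.0006, -0.0031, 0, 0.1, 0], [0.05, -0.0023, 0.0006, -0.0031, 0, 0.1, 0], [0.05, -0.0023, 0.0006, -0.0031, 0, 0.1, 0], [0.05, -0.0023, 0.0006, -0.0031, 0, 0.1, 0]]

```text
time: 11.25
tool_pos: [0.5664, -0.0633, 0.1099]
tcp_rot: [-2.975, -0.284, -0.804]
wrist_force: [0.3, 0.1, 0.1]
width: 0.589
```

```bash
python3 chk.py w8 32.5
```

```text
11.25 0.5889558292517383 F_mag [ 0.3034  0.0371 -0.094 ] S [63.8 -1.  16.9]
(63, 0, 31) [-0.0078 -0.0005  0.0118  0.1101  0.266   0.0937]
(63, 0, 17) [-0.0009  0.0008 -0.0003  0.1101  0.266   0.0937]
fol 4359 [[95.5, -8.8, 30.2], [121.1, -0.1, 32.2], [140.2, 8.7, 34.0]]
striptop 7783 [[70.9, -11.0, 30.3], [110.2, -1.0, 32.8], [139.5, 10.1, 34.7]]
```

View pics/w8.png

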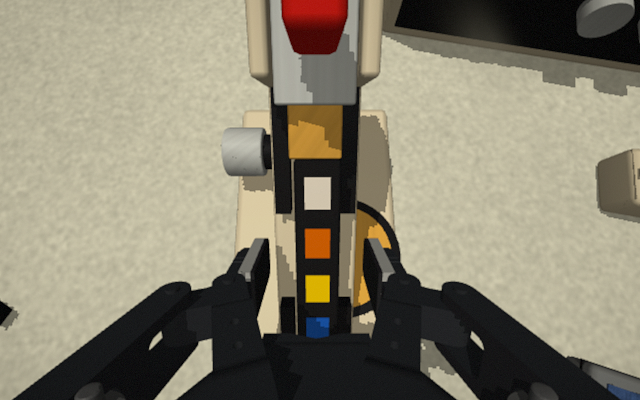

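The fingers are open and the strip lies between the walls. I'll retreat square to the floor, then check.

Emit:
step_arm:
  motion:
    - [[0.05, -0.003, 0, 0.0052, 0, 0, 0], [0.05, -0.008, -0.001, 0.014, 0, 0, 0], [0.05, -0.016, -0.003, 0.028, 0, 0, 0], [0.05, -0.026, -0.005, 0.046, 0, 0, 0], [0.05, -0.037, -0.007, 0.065, 0, 0, 0], [0.05, -0.05, -0.009, 0.086, 0, 0, 0], [0.05, -0.05, -0.009, 0.086, 0, 0, 0], [0.05, -0.05, -0.009, 0.086, 0, 0, 0]]

```text
time: 12.3
tool_pos: [0.5158, -0.0721, 0.1952]
tcp_rot: [-2.975, -0.284, -0.803]
wrist_force: [-0.2, -0.7, -0.5]
width: 0.584
```

Run:
```python
from tgt import *
s,c,im,d,w=look("w9")
print("tcp_mag",((s["tool_pos"]-O)@M*1000).round(1))
q=(w-O)@M*1000;hsv=cv2.cvtColor(im,cv2.COLOR_BGR2HSV)
f=(hsv[...,0]>10)&(hsv[...,0]<25)&(hsv[...,1]>120)&(q[...,2]>28)&(q[...,2]<34)&(q[...,0]>108)&(abs(q[...,1])<9)
print("fol",f.sum(),np.percentile(q[f],[1,50,99],axis=0).round(1).tolist())
for a in range(0,120,15):
    m=(q[...,0]>a)&(q[...,0]<a+15)&(q[...,2]>24)&(q[...,2]<38)&(abs(q[...,1])<16);v=q[m]
    if len(v): print(a,len(v),np.percentile(v[:,1],[2,98]).round(1),np.median(v[:,2]).round(2),v[:,0].min().round(1))
t=(q[...,2]>70)&(q[...,2]<77)&(abs(q[...,1])<14)&(q[...,0]>140)&(q[...,0]<195);v=q[t];print("tab",len(v),np.percentile(v,[1,50,99],axis=0).round(1).tolist())
T=get_calibration("scene");print("top/scene:")
im,d=read_camera("scene");q=(cloud(d,T)-O)@M*1000
t=(q[...,2]>42)&(q[...,2]<76)&(abs(q[...,1])<14)&(q[...,0]>140)&(q[...,0]<195);v=q[t];print("tab",len(v),np.percentile(v,[1,50,99],axis=0).round(1).tolist())
```

```text
tcp_mag [ 63.6   0.5 128. ]
fol 716 [[119.1, -8.5, 30.1], [129.5, -0.3, 31.6], [139.7, 8.5, 33.2]]
0 356 [-10.6   8.2] 32.79 0.2
15 388 [-11.2   8. ] 32.87 15.1
30 417 [-11.    8.7] 33.03 30.0
45 432 [-10.8   8.5] 32.99 45.0
60 455 [-10.6   8.4] 33.08 60.0
75 490 [-10.5   9.2] 33.2 75.0
90 507 [-11.    8.8] 33.17 90.1
105 565 [-10.8   8.7] 33.21 105.1
tab 966 [[156.5, -7.6, 70.8], [165.2, -0.2, 74.1], [174.3, 7.7, 76.0]]
top/scene:
tab 137 [[160.2, -11.0, 42.2], [174.7, -2.1, 60.4], [178.5, 7.3, 75.4]]
```

View pics/w9.png

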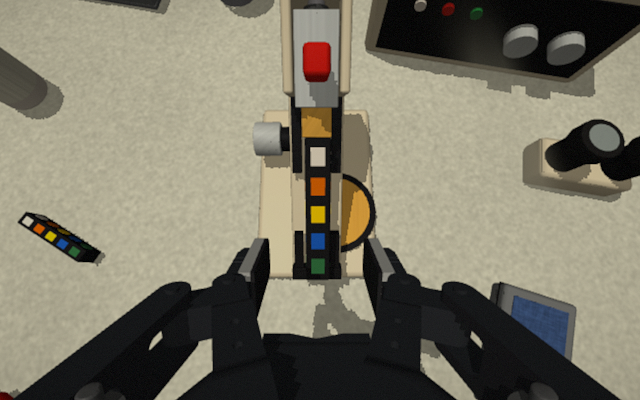

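The strip is seated: follower at 119.5, strip end at x≈0, y≈-1 mm and flat, with marks from (317,155) to (317,266). The tab at (317,62) is at x≈165.4, so the rail starts about 9 mm down. Now I'll grip the tab.

Emit:
step_arm:
  motion:
    - [[0.05, 0.033, 0.006, 0.015, 0, 0, 0], [0.05, 0.066, 0.012, 0.025, 0, 0, 0], [0.05, 0.098, 0.0184, 0.031, 0, 0, 0], [0.05, 0.098, 0.0184, 0.031, 0, 0, 0], [0.05, 0.102, 0.019, 0.024, 0, 0, 0], [0.05, 0.109, 0.0205, 0.0115, 0, 0, 0], [0.05, 0.1167, 0.022, -0.0019, 0, 0, 0], [0.05, 0.1167, 0.022, -0.0019, 0, 0, 0]]

```text
time: 13.4
tool_pos: [0.631, -0.0495, 0.1895]
tcp_rot: [-2.975, -0.283, -0.794]
wrist_force: [0.2, 1.0, -0.4]
width: 0.586
```

Run:
```python
from tgt import *
s,c,im,d,w=look("w10")
print("tcp_mag",((s["tool_pos"]-O)@M*1000).round(1),s["wrist_force"],s["q"])
q=(w-O)@M*1000
t=(q[...,2]>70)&(q[...,2]<77)&(abs(q[...,1])<12)&(q[...,0]>140)&(q[...,0]<195);v=q[t];print("tab",len(v),np.percentile(v,[1,50,99],axis=0).round(1).tolist())
```

```text
tcp_mag [162.5   0.8  64.4] [ 0.2036  1.023  -0.3592] [-0.2205 -0.0145  2.1243  0.3721  0.5791  0.8944]
tab 1291 [[157.5, -7.8, 70.3], [167.3, -0.2, 74.1], [174.6, 7.4, 75.6]]
```

Emit:
step_arm:
  motion:
    - [[0.05, 0.0012, -0.0006, 0.0041, 0, 0, 0], [0.05, 0.0012, -0.0006, 0.0041, 0, 0, 0], [0.0, 0.0012, -0.0006, 0.0041, 0, 0, 0], [0.0, 0.0012, -0.0006, 0.0041, 0, 0, 0], [0.0, 0.0012, -0.0006, 0.0041, 0, 0, 0], [0.0, 0.0012, -0.0006, 0.0041, 0, 0, 0], [0.0, 0.0012, -0.0006, 0.0041, 0, 0, 0], [0.0, 0.0012, -0.0006, 0.0041, 0, 0, 0]]
  newtons: 30

```text
time: 14.45
tool_pos: [0.6326, -0.05, 0.1952]
tcp_rot: [-2.975, -0.284, -0.796]
wrist_force: [-4.6, 2.9, 5.7]
width: 0.178
```

Run:
```python
from tgt import *
s=read_state();print("tcp_mag",((s["tool_pos"]-O)@M*1000).round(1),s["wrist_force"]@M,s["width"])
print(M)
```

```text
tcp_mag [166.6   0.   68.6] [-0.5455  3.6786  6.9383] 0.1784210483252128
[[ 0.8503 -0.19   -0.4909]
 [ 0.1645  0.9818 -0.095 ]
 [ 0.5     0.      0.866 ]]
```

Emit:
step_arm:
  motion:
    - [[0.0, -0.0077, -0.0015, -0.0045, 0, 0, 0], [0.0, -0.0153, -0.003, -0.009, 0, 0, 0], [0.0, -0.023, -0.0044, -0.0135, 0, 0, 0], [0.0, -0.0306, -0.0059, -0.018, 0, 0, 0], [0.0, -0.0383, -0.0074, -0.0225, 0, 0, 0], [0.0, -0.0459, -0.0089, -0.027, 0, 0, 0], [0.0, -0.0527, -0.0102, -0.031, 0, 0, 0], [0.0, -0.0527, -0.0102, -0.031, 0, 0, 0]]

```text
time: 15.45
tool_pos: [0.5805, -0.0603, 0.1647]
tcp_rot: [-2.974, -0.282, -0.8]
wrist_force: [7.8, 3.5, -1.1]
width: 0.18
```

Run:
```python
from tgt import *
s=read_state();print("tcp_mag",((s["tool_pos"]-O)@M*1000).round(1),s["wrist_force"]@M,s["width"])
```

```text
tcp_mag [105.4  -0.2  68.7] [ 6.6341  1.9548 -5.1344] 0.18009351307593963
```

Emit:
step_arm:
  motion:
    - [[0.0, -0.0017, -0.0003, -0.001, 0, 0, 0], [0.0, -0.0034, -0.0007, -0.002, 0, 0, 0], [0.0, -0.0034, -0.0007, -0.002, 0, 0, 0], [0.0, -0.0034, -0.0007, -0.002, 0, 0, 0], [0.0, -0.0034, -0.0007, -0.002, 0, 0, 0], [0.0, -0.0034, -0.0007, -0.002, 0, 0, 0], [0.0, -0.0034, -0.0007, -0.002, 0, 0, 0], [0.0, -0.0034, -0.0007, -0.002, 0, 0, 0]]

```text
time: 16.45
tool_pos: [0.5803, -0.0604, 0.1647]
tcp_rot: [-2.972, -0.28, -0.809]
wrist_force: [19.7, 9.6, -5.8]
width: 0.182
```

Run:
```python
from tgt import *
s=read_state();print("tcp_mag",((s["tool_pos"]-O)@M*1000).round(1),s["wrist_force"]@M,s["width"])
```

```text
tcp_mag [105.2  -0.2  68.8] [ 15.361    5.647  -15.6233] 0.18218340132072217
```

The tool stopped moving while the force rose to 15 N, so the rail is at its stop. I'll back off the push, open, and retreat along the floor normal.

Emit:
step_arm:
  motion:
    - [[0.0, 0, 0, 0, 0, 0, 0], [0.05, 0, 0, 0, 0, 0, 0], [0.05, 0, 0, 0, 0, 0, 0], [0.05, 0, 0, 0, 0, 0, 0], [0.05, -0.01, -0.002, 0.0175, 0, 0, 0], [0.05, -0.025, -0.005, 0.043, 0, 0, 0], [0.05, -0.045, -0.009, 0.078, 0, 0, 0], [0.05, -0.065, -0.0125, 0.113, 0, 0, 0]]

```text
time: 17.45
tool_pos: [0.5142, -0.073, 0.2783]
tcp_rot: [-2.972, -0.28, -0.808]
wrist_force: [1.0, 0.3, 0.8]
width: 0.585
```

Run:
```python
from tgt import *
s,c,im,d,w=look("w11")
print(s["time"],"tcp_mag",((s["tool_pos"]-O)@M*1000).round(1),s["wrist_force"])
q=(w-O)@M*1000
for n,m in (("tab",(q[...,2]>70)&(q[...,2]<77)&(q[...,0]>80)&(q[...,0]<195)),("rail",(abs(q[...,2]-40.5)<2.5)&(q[...,0]>60)&(q[...,0]<148)),("strip",(abs(q[...,2]-33)<2)&(q[...,0]>-20)&(q[...,0]<75)),("fol",(abs(q[...,2]-31.5)<2)&(q[...,0]>137)&(q[...,0]<148))):
    v=q[m&(abs(q[...,1])<14)]
    if len(v): print(n,len(v),np.percentile(v,[1,50,99],axis=0).round(1).tolist())
```

```text
17.45 tcp_mag [103.7  -0.1 200.8] [1.0171 0.2677 0.7963]
tab 326 [[97.0, -8.2, 70.7], [105.7, -0.0, 74.0], [113.4, 7.3, 75.7]]
rail 1183 [[80.3, -13.9, 38.9], [119.2, 0.0, 40.4], [139.1, 13.7, 42.0]]
strip 1118 [[1.4, -10.9, 31.3], [39.8, -0.9, 32.9], [74.5, 8.8, 34.5]]
fol 63 [[138.8, -10.1, 29.9], [139.9, -0.0, 31.4], [141.0, 10.0, 32.9]]
```

View pics/w11.png

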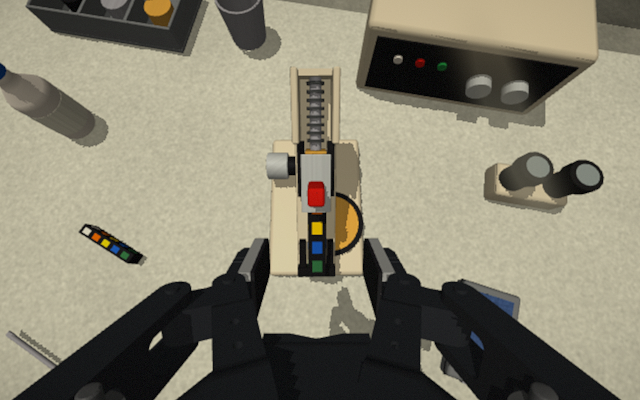

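The rail now covers the strip's upper part, with the tab at (316,194), x≈105. The strip is flat against the lip, the follower's back is at about 141, and the gripper is clear. Handing in.

```bash
python3 -c "
from workcell import *
print(finish_job())"
```

```text
the job is handed in; nothing more can be done
None
```

The strip is loaded and clamped, the rail is closed over it, and I handed the job in at about 17.5 s of the 56 s limit. No verdict was reported.

I pushed the follower back with one end of the larger black strip, let it down flat behind the lip and released it. Then I slid the rail down by its red tab until the force rose to about 15 N without further travel, let go and backed the gripper off.

Last checks, from the wrist camera in the magazine frame:

| Item | Measured | Required |
|---|---|---|
| Strip, along the channel | lower end at the lip (within about 1 mm), so centre about 60 mm | 56 to 64 mm |
| Strip, across | about −1 mm | within 4 mm |
| Strip, height | top at about 33 mm (32 mm nominal), flat | centre 12 to 20 mm |
| Follower | pushed back about 19.5 mm | 15 to 25 mm |
| Rail | tab centre at about 105 mm, so about 70 mm of travel | above 65 mm |

- **Heights:** they read 0.5 to 1 mm high throughout, which I put down to camera calibration.
- **Rail start:** it was already about 9 mm down from fully open at the start.
- **Pushing:** the first push on the follower stopped about 3.5 mm short because the arm was still moving, so I pushed further.
- **Bystanders:** I never touched them. I did not measure their positions again at the end.

I viewed 10 pictures, which is the budget.

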